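# Snap the awl into its spring clips on the cobbler's bench

### The arm

A 6-joint arm with a two-finger parallel gripper is mounted at the origin on the work surface. World frame = base frame: x ahead of the robot, y to its left, z up, the work surface at z = 0. Lengths are in m, angles in rad, forces in N, time in s.
With the tool pointing down it reaches from about 0.375 to 0.9 m from the base axis. Payload 3.1 kg.
Tool frame: the origin (TCP) lies at the very end of the fingers, on their centre line; the grasp point (between the pads) lies 19 mm behind it; z points along the fingers, y is the line along which they close (so a half turn about z gives the same grasp; the last joint's range is limited). The gripper opens to 85 mm and grips with 20 to 120 N. Pads are 22 mm wide; open, the fingers measure 114 mm over their backs; the gripper's body (76 mm by 85 mm) begins 54 mm behind the grasp point. The pads swing forward as they close: fully open they stand 13 mm farther back than shut.
Start: joints at [-1.393, 0.527, 1.433, -0, 1.181, -0.178], TCP at [0.218, -0.586, 0.195] pointing down, gripper open.
Joint ranges: [-3.08, 3.08], [-0.75, 2.2], [0.22, 2.44], [-1.43, 4.57], [0, 2.65], [-2.85, 2.85]. Speed limits (rad/s): [2.79, 2.79, 3.14, 3.14, 3.14, 3.14].

### API

Orientations are given as a unit quaternion [x, y, z, w].
In Python, from station import manip gives the robot as it stands.
- The arm moves only by the shell command python3 -m handwheel 'ROWS' [FORCE]. ROWS is JSON, a list of rows, each a list of 7 numbers: the shift along the world's x, y, z in mm, then the turn, a rotation vector about the world's x, y, z in degrees, then the opening, from 0 (shut) to 1 (fully open). A call has exactly 10 rows; each row shifts and turns the commanded pose from where the row before left it; what a row does not reach is not made up. A row lasts 1/8 s, in which the tool goes at most 62.5 mm and 10.7 degrees, less where a joint would pass 70% of its speed; a pose out of reach is approached as far as the arm can. A call is refused whole if a number of a shift passes 62.5 or a number of a turn 10.7, either way. A call with a gripper value outside its range is refused whole. The fingers move at their own pace and stop on an object; FORCE is the grip in N (left out, the last holds). Time passes only in rows, so rows that do not move let the fingers close, or fill a call up. It gives the time, the measured TCP pose, the force, the opening and the grip force at its end, in the units of the state.
- manip.sense(): the state, without advancing time (a new reading comes with each control period).
- manip.snapshot(name): name is "side" or "top" or "wrist"; returns the picture (480x640x3 uint8, red, green, blue); there is no depth.
- manip.get_calibration(name): a dict with "K" (3x3 intrinsics, pixels), "rvec" (rotation vector, rad) and "tvec" (3), from world to camera coordinates, as OpenCV has them. Camera axes: x right, y down, z forward; pixel columns grow to the right and rows downward; lengths in m; the calibration is good to about 2 mm. A picture is of the moment at which its call begins: read the wrist's pose just before it. get_calibration takes no time and is no camera call; for the wrist camera it gives the pose at the moment of the call.
- manip.sign_off(): hands the job in; it is judged then, once.
The state is a dict: "t": time; "q": joint angles; "qd": joint speeds; "tau": joint torques, N m; "tcp_pos": TCP position; "tool_rot": TCP orientation; "force": force on the tool from outside, world axes, zero at the start; "ft_torque": the same for the moment, N m; "finger_gap": opening from 0.0 (shut) to 1.0 (fully open); "gripper_force": force on a finger pad.
Only numpy, scipy, OpenCV 4.12 (cv2) and the standard library are available. Lean on these libraries where they do the work, as an engineer would, in place of code of your own. Each camera call takes 0.05 s, during which the arm holds its last target. There are 200 camera calls.

### The job

Pick up the shoemaker's awl from the bench and put it away in the empty clip holder: lay its wooden handle along the holder across both pairs of spring clips and press it straight down until it snaps past the lips and is home in both. Then stop pushing, so that the soft pads underneath are not crushed, and let go.

Things in the scene. Friction and masses are not known exactly. Their poses are not given: they have to be found in the camera images.
- awl_mid (a point): Awl, loose, lying on the bench: round pale-wood handle 24 mm across, 120 mm long, brass ferrule, thin 48 mm steel spike; 180 mm, 0.11 kg. The point is on the axis at the middle of the handle's length, 12 mm above the bench; x runs along the handle to the spike. Only this tool has a spike; a hammer, a shoe brush and a jar lie near by.
- clip_seat (a point): Empty clip holder, fixed (its twin holds a rasp: not that one): dark board 150 x 80 x 15 mm with two pairs of steel clips, 12 mm wide, 40 mm either side of its middle (68 mm free between for fingers). The point is where the handle's middle belongs when home, 55 mm above the bench, 40 mm above the board; x along board and handle (spike either way), z up.
- jaw_l (a joint): Opening of the clips on the holder's +y side, m, 0 shut (the -y side mirrors it). The lips are 10 mm above the seat point, 18 mm apart; flared mouths 50 mm wide reach 35 mm above it. The handle's axis is 20 mm above the seat when it meets the clips; force peaks at about 10 N (6 to 16) by 14 mm, is nearly gone at 7 mm, then the clips draw it down home.
- cushion (a joint): How far the sprung rubber pads under the handle are pressed down, in m: 0 when the handle is just home or absent; first 3 N, then 1.8 N per mm; 0.010 is the stop. They are crushed beyond 0.007.
There are look-alikes about, which are no part of the job. Leave any blue or pink look-alike of the part that bears clip_seat alone.

How it is judged:
By the outcome, as a careful person would: the job done as asked, in the order asked, and still so for the second after the job is handed in, with the robot touching nothing.
It also fails if it takes over 48 s, if anything falls off the work surface, if the arm or the gripper's body presses on something with over 40 N, if the wrist force passes 120 N, or if a joint passes its speed limit or range.

## Working session

There is one attempt and no reset: what is moved stays moved. The work goes in short steps, Python scripts to look and compute and a shell command to move; the robot and the scene stay as the last step left them, time stands still between calls to the robot, and variables do not carry over. Pictures are saved under pics/ and viewed, at most 12 in all, crops included, and the job is handed in when it is done.

```bash
mkdir -p pics
cat > h.py <<'E'
import numpy as np, cv2
from station import manip
def snap(n,f=None):
    im=manip.snapshot(n)
    if f: cv2.imwrite('pics/'+f,im[:,:,::-1])
    return im
def ray(c,u,v,z):
    R=cv2.Rodrigues(np.array(c['rvec'],float))[0];t=np.array(c['tvec'],float).ravel()
    d=R.T@np.linalg.inv(np.array(c['K']))@np.array([u,v,1.]);o=-R.T@t
    return o+d*(z-o[2])/d[2]
def proj(c,p):
    return cv2.projectPoints(np.array(p,float).reshape(-1,1,3),np.array(c['rvec'],float),np.array(c['tvec'],float),np.array(c['K'],float),None)[0].reshape(-1,2)
E
python3 - <<'E'
from h import *
snap('top','top0.png');snap('side','side0.png')
s=manip.sense();print(s['t'],s['tcp_pos'],s['tool_rot'],s['force'])
E
```

```text
0.1 [ 0.21759595 -0.58510469  0.19380847] [ 9.84217570e-01  1.76959702e-01 -1.35477595e-05 -1.01926016e-03] [-0.29246839  1.07325764  0.79689435]
```

View pics/top0.png

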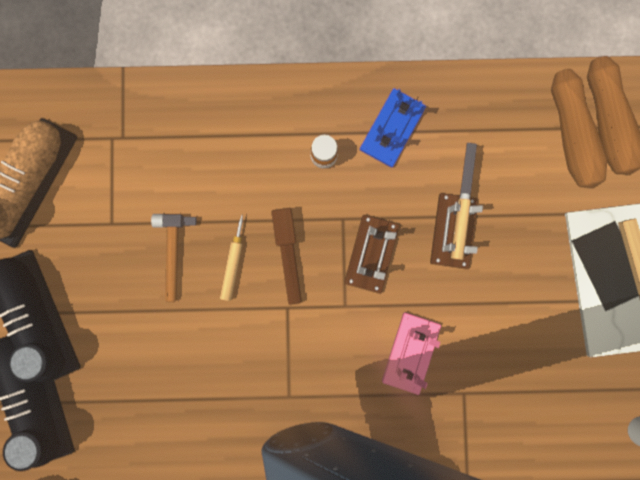

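View pics/side0.png

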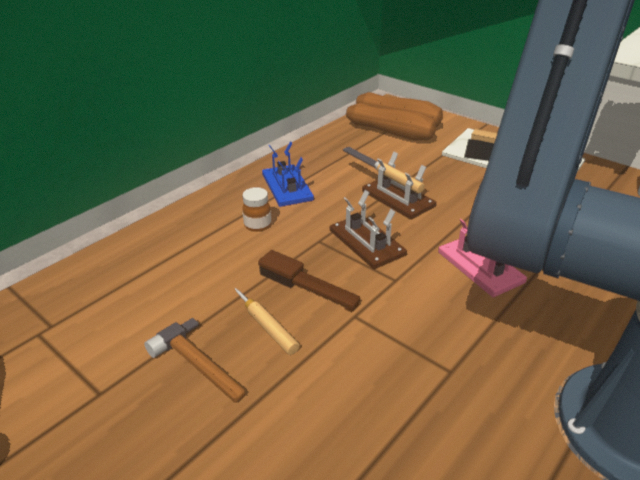

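The top view shows the awl at about (233,262), with its spike up to (242,216). The empty brown holder is at about (373,253) and the twin with the rasp at (460,230). The side view agrees.

Run:
```python
from h import *
im=snap('top');c=manip.get_calibration('top')
hsv=cv2.cvtColor(im,cv2.COLOR_RGB2HSV)
print('handle',hsv[270,231],'bench',hsv[270,200],'board',hsv[255,358],hsv[284,362])
# handle
def blob(m,x0,y0,x1,y1):
    k=np.zeros_like(m);k[y0:y1,x0:x1]=m[y0:y1,x0:x1]
    cs=cv2.findContours(k,cv2.RETR_EXTERNAL,cv2.CHAIN_APPROX_NONE)[0]
    return max(cs,key=cv2.contourArea)
m=((im[:,:,0]>185)&(im[:,:,1]>140)).astype(np.uint8)*255
h=blob(m,210,205,255,310);print('handle',cv2.minAreaRect(h),cv2.contourArea(h))
b=((hsv[:,:,2]<105)).astype(np.uint8)*255
b=cv2.morphologyEx(b,cv2.MORPH_CLOSE,np.ones((5,5)))
B=blob(b,335,205,412,300);r=cv2.minAreaRect(B);print('board',r,cv2.boxPoints(r).tolist())
def ax(cnt,z):
    r=cv2.minAreaRect(cnt);p=cv2.boxPoints(r)
    P=np.array([ray(c,u,v,z) for u,v in p]);ctr=P.mean(0)
    e=P[1]-P[0];f=P[2]-P[1];l=e if np.linalg.norm(e)>np.linalg.norm(f) else f
    print(ctr,np.degrees(np.arctan2(l[1],l[0])),np.linalg.norm(e),np.linalg.norm(f))
ax(h,0.012);ax(B,0.015)
o=im.copy();cv2.drawContours(o,[h,B],-1,(0,255,0),1)
cv2.imwrite('pics/c.png',cv2.resize(o[190:310,200:420,::-1],None,fx=3.5,fy=3.5,interpolation=cv2.INTER_NEAREST))
R=cv2.Rodrigues(np.array(c['rvec'],float))[0];print('cam',-R.T@np.array(c['tvec']).ravel(),R)
```

```text
handle [ 20 117 236] bench [ 15 144 186] board [ 13 149 115] [ 12 150 109]
handle ((232.18849182128906, 257.03997802734375), (9.871273040771484, 87.86322021484375), 11.9761323928833) 554.0
board ((374.9722595214844, 249.0262908935547), (27.071195602416992, 62.40964126586914), 1.5481576919555664) [[360.5985107421875, 279.8540344238281], [362.28466796875, 217.4671630859375], [389.34600830078125, 218.19854736328125], [387.65985107421875, 280.5854187011719]]
[0.53392328 0.19289242 0.012     ] -12.625196744055145 0.18157218793185037 0.020597459204328768
[ 0.54367435 -0.1028503   0.015     ] -3.1136837913730946 0.12914161842560964 0.05618170349484608
cam [0.50787049 0.01520972 0.98949145] [[-2.20735565e-02 -9.99756044e-01  7.81093428e-04]
 [-9.98072003e-01  2.19910287e-02 -5.80402509e-02]
 [ 5.80089146e-02 -2.06074224e-03 -9.98313938e-01]]
```

View pics/c.png

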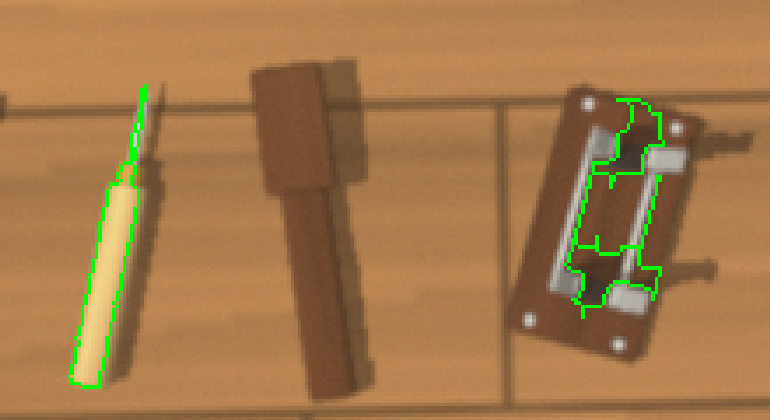

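Run:
```python
from h import *
from scipy.spatial.transform import Rotation as Ro
c=manip.get_calibration('top');f=lambda x,y,z:ray(c,200+(x+.5)/3.5-.5,190+(y+.5)/3.5-.5,z)
a=f(85,385,.012);b=f(122,184,.012);print('awl',(a+b)/2,np.linalg.norm(b-a),np.degrees(np.arctan2(*(b-a)[1::-1])))
S=[f(x,y,.016) for x,y in [(588,104),(676,128),(529,320),(618,344)]]
d=S[0]-S[2]+S[1]-S[3];print('seat',np.mean(S,0),np.degrees(np.arctan2(d[1],d[0])))
s=manip.sense();R=Ro.from_quat(s['tool_rot']).as_matrix();print(s['tcp_pos'],R.round(3),s['q'])
w=manip.get_calibration('wrist');Rw=cv2.Rodrigues(np.array(w['rvec']))[0];print('cam in tool',R.T@(-Rw.T@np.array(w['tvec']).ravel()-s['tcp_pos']),(R.T@Rw.T).round(2),w['K'])
```

```text
awl [0.50509011 0.19943196 0.012     ] 0.12027357156404031 -11.104209214538045
seat [ 0.53424464 -0.09607224  0.016     ] -16.76882478923687
[ 0.21762547 -0.5852315   0.19395834] [[ 0.937  0.348 -0.   ]
 [ 0.348 -0.937  0.002]
 [ 0.    -0.002 -1.   ]] [-1.39349446e+00  5.28248501e-01  1.43361637e+00 -1.96557935e-05
  1.18140613e+00 -1.78509083e-01]
cam in tool [ 0.07021615  0.0003163  -0.17900953] [[-0.   -0.96 -0.28]
 [ 1.    0.   -0.  ]
 [ 0.   -0.28  0.96]] [[361.7248737    0.         317.91906702]
 [  0.         361.7248737  240.851646  ]
 [  0.           0.           1.        ]]
```

```bash
python3 -m handwheel '[[31.5,49,5.5,0,0,-3.7,1],[31.5,49,5.5,0,0,-3.7,1],[31.5,49,5.5,0,0,-3.7,1],[31.5,49,5.5,0,0,-3.7,1],[31.5,49,5.5,0,0,-3.7,1],[31.5,49,5.5,0,0,-3.7,1],[31.5,49,5.5,0,0,-3.7,1],[31.5,49,5.5,0,0,-3.7,1],[31.5,49,5.5,0,0,-3.7,1],[31.5,49,5.5,0,0,-3.7,1]]' 40
python3 - <<'E'
from h import *
c=manip.get_calibration('wrist');im=snap('wrist','w1.png');np.savez('w1.npz',**c);s=manip.sense();print(s['tcp_pos'],s['tool_rot'],s['q'])
print(proj(c,[[.534,-.096,.015],[.534,-.096,.055]]))
E
```

```text
t: 1.4
tcp_pos: [0.5334, -0.0941, 0.2498]
tool_rot: [0.989, -0.145, -0.0, 0.0]
force: [0.7, -0.6, 1.0]
finger_gap: 1.0
gripper_force: 0.0
[ 0.53726362 -0.08786704  0.25069539] [ 0.98956263 -0.14405803  0.00234243 -0.00275636] [-0.37146373  0.35248441  1.57003539  0.00685272  1.2157558   1.48608497]
[[319.29119037 198.77937163]
 [319.40393007 205.14541577]]
```

View pics/w1.png

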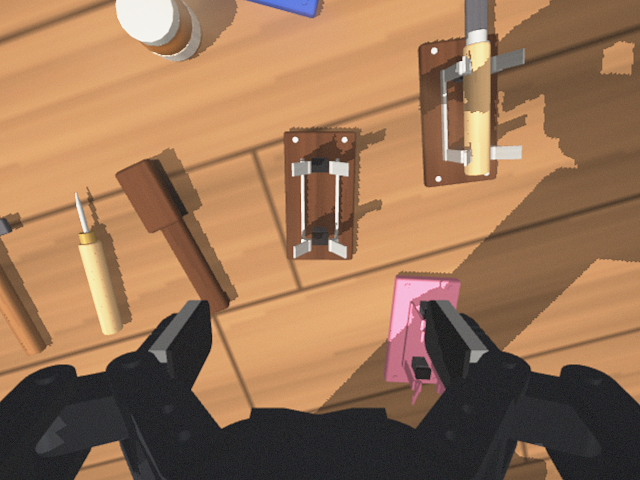

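The wrist view shows the empty holder with its corners at about (285,129), (355,129), (352,260) and (287,260). It is aligned with the tool. The awl's handle runs from (86,240) to (112,332).

Run:
```python
from h import *
c=dict(np.load('w1.npz'))
P=np.array([ray(c,*p,.015) for p in [(285,129),(355,129),(352,260),(287,260)]])
d=P[0]-P[3]+P[1]-P[2]
print('board',P.mean(0),np.degrees(np.arctan2(d[1],d[0])),np.linalg.norm(P-np.roll(P,1,0),axis=1))
P=np.array([ray(c,*p,.016) for p in [(295,140),(344,140)]]);u=d/np.linalg.norm(d);print('screws',P,P.mean(0))
a,b=ray(c,112,331,.012),ray(c,86,240,.012);print('awl',(a+b)/2,np.linalg.norm(b-a),np.degrees(np.arctan2(*(b-a)[1::-1])))
s=manip.sense();print(s['tcp_pos'],s['t'])
```

```text
board [ 0.53492731 -0.09681139  0.015     ] -16.875172803587898 [0.15141361 0.07651437 0.1513886  0.07861708]
screws [[ 0.60419454 -0.08914886  0.016     ]
 [ 0.58868173 -0.14073289  0.016     ]] [ 0.59643813 -0.11494087  0.016     ]
awl [0.50603287 0.19835939 0.012     ] 0.1230249029336652 -11.236414433171488
[ 0.53726362 -0.08786704  0.25069539] 1.45
```

```bash
python3 -m handwheel '[[-4.5,49,-10,0,0,0.9,0.6],[-4.5,49,-15,0,0,0.9,0.6],[-4.5,49,-15,0,0,0.9,0.6],[-4.5,49,-20,0,0,0.9,0.6],[-4.5,49,-20,0,0,0.9,0.6],[-4.5,49,-20,0,0,0.9,0.6],[0,0,0,0,0,0,0.6],[0,0,0,0,0,0,0.6],[0,0,0,0,0,0,0.6],[0,0,0,0,0,0,0.6]]' 70
python3 - <<'E'
from h import *
from scipy.spatial.transform import Rotation as Ro
c=manip.get_calibration('wrist');im=snap('wrist','w2.png');np.savez('w2.npz',**c)
s=manip.sense();R=Ro.from_quat(s['tool_rot']).as_matrix();print(s['tcp_pos'],R.round(4),s['force'],s['finger_gap'])
E
```

```text
t: 2.7
tcp_pos: [0.5064, 0.197, 0.1503]
tool_rot: [0.995, -0.099, 0.001, -0.0]
force: [0.5, 0.5, -0.8]
finger_gap: 0.6
gripper_force: 0.0
[0.50630791 0.19718147 0.15021158] [[ 9.806e-01 -1.962e-01  1.000e-03]
 [-1.962e-01 -9.806e-01  1.000e-04]
 [ 9.000e-04 -3.000e-04 -1.000e+00]] [-0.29865391 -0.40297415 -0.14056336] 0.5994572878919191
```

View pics/w2.png

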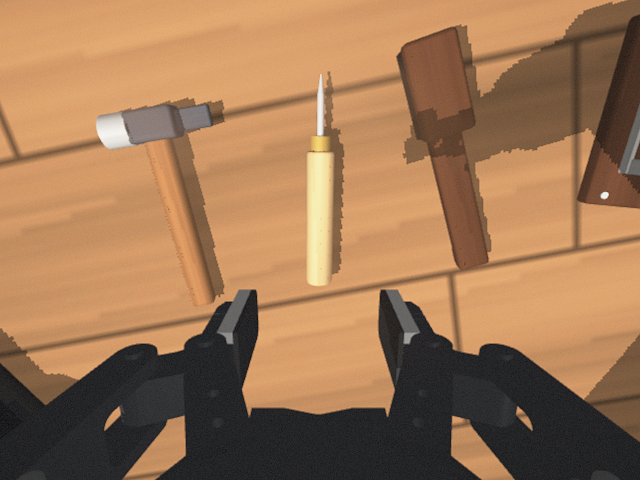

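The awl's handle runs from about (319,284) to (320,151), centred between the fingers and aligned with them.

Run:
```python
from h import *
c=dict(np.load('w2.npz'))
im=cv2.imread('pics/w2.png')[:,:,::-1]
hs=cv2.cvtColor(np.ascontiguousarray(im),cv2.COLOR_RGB2HSV)
m=((hs[...,0]>19)&(hs[...,2]>170)&(hs[...,1]>60)).astype(np.uint8);m[:,:295]=0;m[:,345:]=0;m[:120]=0;m[300:]=0
m=cv2.morphologyEx(m,cv2.MORPH_OPEN,np.ones((3,15)))
r=cv2.minAreaRect(max(cv2.findContours(m,0,2)[0],key=cv2.contourArea));print(r)
a,b=ray(c,319,284,.012),ray(c,320,151,.012);print('awl',(a+b)/2,np.linalg.norm(b-a),np.degrees(np.arctan2(*(b-a)[1::-1])))
```

```text
((318.0, 193.5), (65.0, 20.0), 90.0)
awl [0.50352116 0.19608754 0.012     ] 0.12214839273875211 -11.683303881792565
```

```bash
python3 -m handwheel '[[-1.5,0,-30,0,0,0,0.6],[0,0,-30,0,0,0,0.6],[0,0,-30,0,0,0,0.6],[0,0,-30,0,0,0,0.6],[0,0,-15,0,0,0,0.6],[0,0,-10,0,0,0,0.6],[0,0,0,0,0,0,0.6],[0,0,0,0,0,0,0.6],[0,0,0,0,0,0,0.6],[0,0,0,0,0,0,0.6]]' 70
```

```text
t: 4.0
tcp_pos: [0.5046, 0.1983, 0.0053]
tool_rot: [0.995, -0.098, 0.001, -0.0]
force: [0.3, -0.7, -0.0]
finger_gap: 0.602
gripper_force: 0.0
```

```bash
python3 -m handwheel '[[0,0,0,0,0,0,0.4],[0,0,0,0,0,0,0.3],[0,0,0,0,0,0,0.2],[0,0,0,0,0,0,0.1],[0,0,0,0,0,0,0.05],[0,0,0,0,0,0,0],[0,0,0,0,0,0,0],[0,0,0,0,0,0,0],[0,0,0,0,0,0,0],[0,0,0,0,0,0,0]]' 70; python3 -c "
from h import *
print(manip.sense()['tcp_pos'])"
```

```text
t: 5.25
tcp_pos: [0.5042, 0.1982, 0.0047]
tool_rot: [0.995, -0.098, -0.0, -0.0]
force: [-0.0, -0.0, -0.1]
finger_gap: 0.001
gripper_force: 0.0
[0.50419793 0.19817928 0.00471784]
```

The fingers shut on nothing, so I'll look.

```bash
python3 -c "
from h import *
snap('wrist','w3.png')
im=snap('side');cv2.imwrite('pics/s3.png',cv2.resize(im[240:420,180:420,::-1],None,fx=3,fy=3))"
python3 -c "
import cv2,numpy as np
a=cv2.imread('pics/w3.png');b=cv2.imread('pics/s3.png')
a=cv2.resize(a,(400,300));b=cv2.resize(b,(400,300));cv2.imwrite('pics/m3.png',np.hstack([a,b]))"
```

```text
(no output)
```

View pics/m3.png

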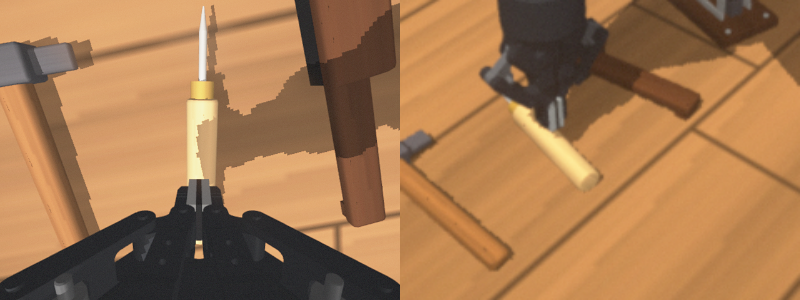

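Run:
```python
from h import *
s=manip.sense();p=s['tcp_pos'];print(p,s['force'],s['gripper_force'],s['finger_gap'],s['q'])
q=np.array([p+[0,0,d] for d in (0,.01,.02,.03,.04)])
for n in ('wrist','side'):
    c=manip.get_calibration(n);print(n,proj(c,q).round(0).tolist())
a=cv2.imread('pics/w3.png');b=cv2.imread('pics/s3.png')
w=cv2.resize(a[240:420,240:400],None,fx=2.5,fy=2.5);print(w.shape)
v=cv2.resize(b[150:350,200:500],None,fx=1.3,fy=1.3);o=np.zeros((450,400+v.shape[1],3),np.uint8);o[:w.shape[0],:400]=w;o[:v.shape[0],400:]=v
cv2.imwrite('pics/m4.png',o);print(o.shape)
```

```text
[0.5042556  0.19818106 0.00473939] [ 0.48496867 -0.14900312 -0.03416084] 0.0 0.0025910138982058865 [1.68132500e-01 7.12708389e-01 1.77997937e+00 1.80231167e-05
 6.48835081e-01 1.93463785e+00]
wrist [[317.0, 275.0], [317.0, 282.0], [317.0, 290.0], [317.0, 299.0], [317.0, 309.0]]
side [[272.0, 331.0], [272.0, 326.0], [271.0, 322.0], [271.0, 318.0], [271.0, 313.0]]
(450, 400, 3)
(450, 790, 3)
```

View pics/m4.png

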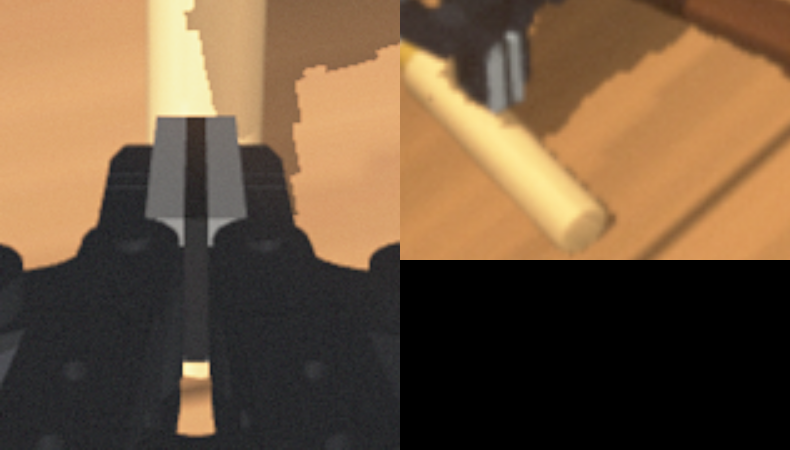

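The fingers closed above the handle: in both views the real tips sit about 25 mm behind the reported TCP, roughly at z = 0.028. I'll reopen, go about 26 mm lower while watching the force, and close again.

```bash
python3 -m handwheel '[[0,0,0,0,0,0,0.5],[0,0,0,0,0,0,0.5],[0,0,0,0,0,0,0.5],[0,0,0,0,0,0,0.5],[0,0,-6,0,0,0,0.45],[0,0,-6,0,0,0,0.45],[0,0,-4,0,0,0,0.45],[0,0,-2,0,0,0,0.45],[0,0,0,0,0,0,0.45],[0,0,0,0,0,0,0.45]]' 70
python3 - <<'E'
from h import *
s=manip.sense();print(s['tcp_pos'],s['force'],s['finger_gap'])
c=manip.get_calibration('wrist');im=snap('wrist');sd=snap('side')
w=cv2.resize(im[200:380,200:440,::-1],(480,360));v=cv2.resize(sd[270:390,220:327,::-1],(320,360))
cv2.imwrite('pics/m5.png',np.hstack([w,v]))
E
```

```text
t: 6.6
tcp_pos: [0.5043, 0.1982, -0.0132]
tool_rot: [0.995, -0.098, 0.0, -0.0]
force: [0.1, -0.6, -0.5]
finger_gap: 0.448
gripper_force: 0.0
[ 0.50431416  0.19820622 -0.01322734] [ 0.08709425 -0.60545136 -0.52652832] 0.4475643607349746
```

View pics/m5.png

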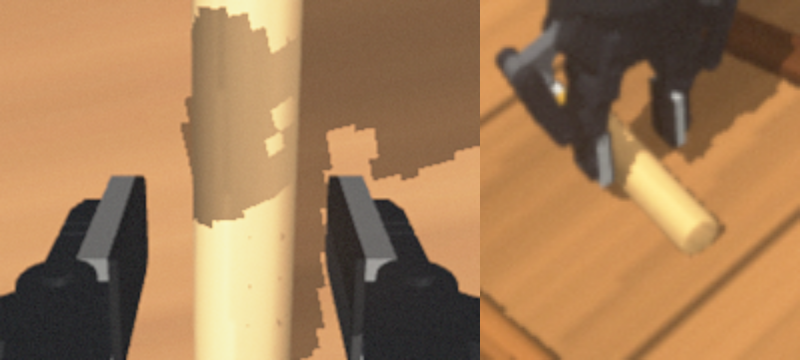

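The fingers now straddle the handle, with pads at crop columns 148 and 330 and the handle at 195–300. There is no contact yet. I'll go 7 mm lower and close.

```bash
python3 -m handwheel '[[0,0,-4,0,0,0,0.45],[0,0,-3,0,0,0,0.45],[0,0,0,0,0,0,0.35],[0,0,0,0,0,0,0.3],[0,0,0,0,0,0,0.2],[0,0,0,0,0,0,0.1],[0,0,0,0,0,0,0],[0,0,0,0,0,0,0],[0,0,0,0,0,0,0],[0,0,0,0,0,0,0]]' 70; python3 -c "
from h import *
print(manip.sense()['tcp_pos'],manip.sense()['ft_torque'])"
```

```text
t: 7.95
tcp_pos: [0.5041, 0.1974, -0.0196]
tool_rot: [0.995, -0.097, -0.0, 0.001]
force: [-0.7, -3.8, 4.9]
finger_gap: 0.197
gripper_force: 62.7
[ 0.50406888  0.19741555 -0.0195649 ] [-0.60909715  0.16995042  0.01905699]
```

```bash
python3 -m handwheel '[[0,0,2,0,0,0,0],[0,0,5,0,0,0,0],[0,0,8,0,0,0,0],[0,0,15,0,0,0,0],[0,0,15,0,0,0,0],[0,0,15,0,0,0,0],[0,0,0,0,0,0,0],[0,0,0,0,0,0,0],[0,0,0,0,0,0,0],[0,0,0,0,0,0,0]]' 80
python3 - <<'E'
from h import *
s=manip.sense();print(s['tcp_pos'],s['force'],s['ft_torque'],s['finger_gap'],s['gripper_force'])
im=snap('wrist','w6.png');sd=snap('side','s6.png')
w=cv2.resize(im[100:400,160:480,::-1],(400,375));v=cv2.resize(sd[180:390,170:394,::-1],(400,375))
cv2.imwrite('pics/m6.png',np.hstack([w,v]))
E
```

```text
t: 9.2
tcp_pos: [0.5038, 0.1981, 0.0392]
tool_rot: [0.995, -0.098, -0.001, 0.0]
force: [-0.4, 0.5, -0.8]
finger_gap: 0.186
gripper_force: 69.9
[0.50383882 0.19806813 0.03915681] [-0.40655658  0.48729358 -0.82557484] [-0.03575737  0.00159803  0.01124814] 0.18592904918695122 69.90277290344238
```

View pics/m6.png

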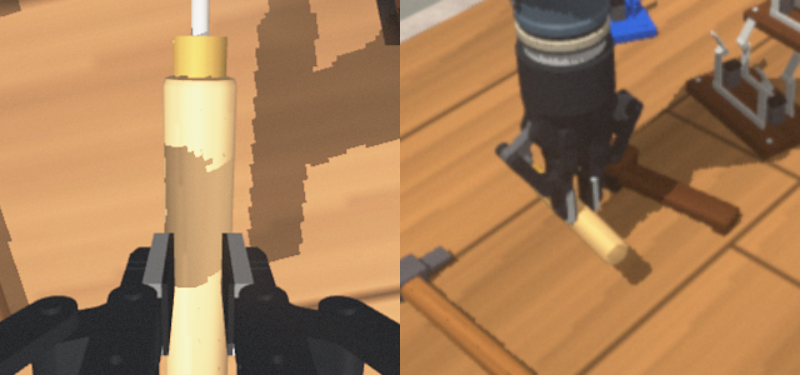

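The awl is held and off the bench. Next I'll check its tilt and where along the handle it is held.

Run:
```python
from h import *
from scipy.spatial.transform import Rotation as Ro
im=cv2.imread('pics/w6.png')[:,:,::-1].astype(float)
c=manip.get_calibration('wrist');s=manip.sense();R=Ro.from_quat(s['tool_rot']).as_matrix();t=s['tcp_pos']
Rw=cv2.Rodrigues(np.array(c['rvec']))[0];o=-Rw.T@np.array(c['tvec']).ravel();K=np.array(c['K'])
lab=cv2.cvtColor(im.astype(np.uint8),cv2.COLOR_RGB2LAB).astype(float)
for v in range(166,282,8):
    g=np.abs(np.diff(cv2.GaussianBlur(im,(3,3),0)[v,:,:],axis=0)).sum(1)
    l=275+np.argmax(g[275:305]);r=335+np.argmax(g[335:362])
    # tangent planes: angle subtended
    dl=np.linalg.inv(K)@[l+.5,v,1];dr=np.linalg.inv(K)@[r+.5,v,1]
    a=np.arccos(dl@dr/np.linalg.norm(dl)/np.linalg.norm(dr))/2
    D=.012/np.sin(a);d=dl/np.linalg.norm(dl)+dr/np.linalg.norm(dr);d/=np.linalg.norm(d)
    P=R.T@(o+Rw.T@d*D-t);print(v,l,r,(P*1000).round(1))
print('end',proj(c,[t+R@[.06,0,-.0316]]))
for z in (.07-t[2]-.0078,): print((R.T@(ray(c,320,162.4,.0708+.011)-t)*1000).round(1))
cs=manip.get_calibration('side')
for dx in(-.06,.06):
  print('side',[proj(cs,t+R@[dx,0,-h]).round(0).tolist() for h in(.0216,.0316,.0416)])
```

```text
166 291 346 [ 57.9   0.8 -17.9]
174 290 346 [ 54.8   0.5 -21.7]
182 291 361 [ 55.2   3.2 -53.7]
190 291 346 [ 47.8   0.8 -20.8]
198 291 361 [ 50.    3.2 -55.2]
206 291 361 [ 47.3   3.2 -56. ]
214 292 361 [ 44.3   3.5 -55. ]
222 290 361 [ 42.4   3.  -59.2]
230 292 361 [ 38.9   3.5 -56.5]
238 292 360 [ 35.7   3.3 -55.5]
246 291 361 [ 34.1   3.2 -59.8]
254 291 359 [ 30.3   3.  -57.1]
262 291 361 [ 28.8   3.2 -61.3]
270 293 358 [ 22.7   3.3 -53.2]
278 291 360 [ 22.8   3.1 -61.2]
end [[317.18572599 163.31113055]]
[ 61.1   1.1 -42.5]
side [[[293.0, 327.0]], [[292.0, 322.0]], [[292.0, 318.0]]]
side [[[249.0, 286.0]], [[249.0, 281.0]], [[248.0, 276.0]]]
```

```bash
python3 -m handwheel '[[0,0,50,0,0,0,0],[0,0,50,0,0,0,0],[5,-49,0,0,0,-0.9,0],[5,-49,0,0,0,-0.9,0],[5,-49,0,0,0,-0.9,0],[5,-49,0,0,0,-0.9,0],[5,-49,0,0,0,-0.9,0],[5,-49,0,0,0,-0.9,0],[0,0,0,0,0,0,0],[0,0,0,0,0,0,0]]' 80; python3 -m handwheel '[[0,0,-10,0,0,0,0],[0,0,-15,0,0,0,0],[0,0,-15,0,0,0,0],[0,0,-10,0,0,0,0],[0,0,-5,0,0,0,0],[0,0,0,0,0,0,0],[0,0,0,0,0,0,0],[0,0,0,0,0,0,0],[0,0,0,0,0,0,0],[0,0,0,0,0,0,0]]' 80
python3 - <<'E'
from h import *
from scipy.spatial.transform import Rotation as Ro
s=manip.sense();t=s['tcp_pos'];R=Ro.from_quat(s['tool_rot']).as_matrix();print(t,R[:,0],np.degrees(np.arctan2(R[1,0],R[0,0])),s['finger_gap'])
c=manip.get_calibration('wrist');np.savez('w7.npz',**c,R=R,t=t)
im=snap('wrist','w7.png');sd=snap('side','s7.png')
w=cv2.resize(im[40:400,160:480,::-1],(400,450));v=cv2.resize(sd[150:330,290:450,::-1],(400,450))
cv2.imwrite('pics/m7.png',np.hstack([w,v]))
u=np.array([np.cos(np.radians(-16.8)),np.sin(np.radians(-16.8)),0]);S=np.array([.5345,-.0965,.055])
cs=manip.get_calibration('side')
f=lambda P:((proj(cs,P)-[290,150])*2.5+[400,0]).round(0).tolist()
print('axis ends side',f([t+R@[-.06,0,-.0316],t+R@[.06,0,-.0316]]),'seat',f([S-.06*u,S+.06*u]))
E
```

```text
t: 10.55
tcp_pos: [0.5335, -0.0954, 0.1393]
tool_rot: [0.989, -0.145, -0.001, -0.0]
force: [-0.1, 1.0, -1.4]
finger_gap: 0.187
gripper_force: 70.2
t: 11.8
tcp_pos: [0.5343, -0.0959, 0.0849]
tool_rot: [0.99, -0.144, 0.0, 0.0]
force: [0.4, -0.1, -0.6]
finger_gap: 0.184
gripper_force: 70.2
[ 0.53431827 -0.09587705  0.08490611] [ 9.58244642e-01 -2.85949411e-01  3.74891231e-04] -16.61560900338873 0.18411457558239
axis ends side [[648.0, 143.0], [551.0, 71.0]] seat [[643.0, 213.0], [549.0, 138.0]]
```

View pics/m7.png

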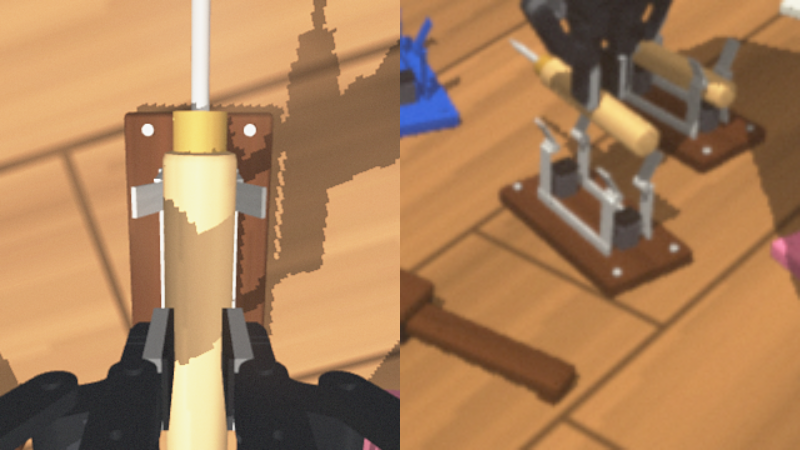

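The handle is centred over the clips: handle at column 200, board at 199. It is level in the side view, so I'll lower to just above the clips and then press in steps.

```bash
F='import json;from h import *;s=manip.sense();print("NOW",s["tcp_pos"].round(4) if hasattr(s["tcp_pos"],"round") else s["tcp_pos"],s["force"],s["ft_torque"])'
python3 -m handwheel '[[0,-0.5,-8,0,0,0,0],[0,0,-10,0,0,0,0],[0,0,-10,0,0,0,0],[0,0,-8,0,0,0,0],[0,0,-3,0,0,0,0],[0,0,0,0,0,0,0],[0,0,0,0,0,0,0],[0,0,0,0,0,0,0],[0,0,0,0,0,0,0],[0,0,0,0,0,0,0]]' 100; python3 -c "$F"
python3 -m handwheel '[[0,0,-2,0,0,0,0],[0,0,-2,0,0,0,0],[0,0,-2,0,0,0,0],[0,0,-2,0,0,0,0],[0,0,0,0,0,0,0],[0,0,0,0,0,0,0],[0,0,0,0,0,0,0],[0,0,0,0,0,0,0],[0,0,0,0,0,0,0],[0,0,0,0,0,0,0]]' 100; python3 -c "$F"
```

```text
t: 13.15
tcp_pos: [0.5343, -0.0964, 0.0459]
tool_rot: [0.99, -0.144, 0.0, 0.0]
force: [0.4, -0.3, -0.7]
finger_gap: 0.173
gripper_force: 87.0
NOW [ 0.5343 -0.0964  0.0459] [ 0.43289172 -0.29188911 -0.65556599] [ 0.02392433 -0.03033555  0.01517247]
t: 14.4
tcp_pos: [0.535, -0.0966, 0.0388]
tool_rot: [0.99, -0.144, 0.001, 0.0]
force: [-0.8, -0.1, 6.8]
finger_gap: 0.168
gripper_force: 90.3
NOW [ 0.535  -0.0966  0.0388] [-0.78947878 -0.11641513  6.81245498] [0.10826384 0.11528317 0.07370529]
```

```bash
F='from h import *;s=manip.sense();print("NOW",s["tcp_pos"].round(4),s["force"].round(1),s["ft_torque"].round(2))'
python3 -m handwheel '[[0,0,-2,0,0,0,0],[0,0,-2,0,0,0,0],[0,0,0,0,0,0,0],[0,0,0,0,0,0,0],[0,0,0,0,0,0,0],[0,0,0,0,0,0,0],[0,0,0,0,0,0,0],[0,0,0,0,0,0,0],[0,0,0,0,0,0,0],[0,0,0,0,0,0,0]]' 100; python3 -c "$F"
python3 -m handwheel '[[0,0,-2,0,0,0,0],[0,0,-2,0,0,0,0],[0,0,0,0,0,0,0],[0,0,0,0,0,0,0],[0,0,0,0,0,0,0],[0,0,0,0,0,0,0],[0,0,0,0,0,0,0],[0,0,0,0,0,0,0],[0,0,0,0,0,0,0],[0,0,0,0,0,0,0]]' 100; python3 -c "$F"
python3 -m handwheel '[[0,0,-2,0,0,0,0],[0,0,-2,0,0,0,0],[0,0,0,0,0,0,0],[0,0,0,0,0,0,0],[0,0,0,0,0,0,0],[0,0,0,0,0,0,0],[0,0,0,0,0,0,0],[0,0,0,0,0,0,0],[0,0,0,0,0,0,0],[0,0,0,0,0,0,0]]' 100; python3 -c "$F"
```

```text
t: 15.65
tcp_pos: [0.5353, -0.0967, 0.0345]
tool_rot: [0.99, -0.144, 0.001, 0.0]
force: [0.5, 0.6, 5.6]
finger_gap: 0.175
gripper_force: 89.8
NOW [ 0.5353 -0.0967  0.0345] [0.5 0.6 5.6] [ 0.09 -0.02  0.07]
t: 16.9
tcp_pos: [0.5349, -0.0966, 0.0298]
tool_rot: [0.99, -0.145, 0.001, 0.0]
force: [6.2, -1.4, -2.8]
finger_gap: 0.176
gripper_force: 87.0
NOW [ 0.5349 -0.0966  0.0298] [ 6.2 -1.4 -2.8] [-0.23 -0.92  0.1 ]
t: 18.15
tcp_pos: [0.5327, -0.0957, 0.0251]
tool_rot: [0.99, -0.144, -0.002, -0.0]
force: [-2.8, 1.5, -9.4]
finger_gap: 0.172
gripper_force: 84.7
NOW [ 0.5327 -0.0957  0.0251] [-2.8  1.5 -9.4] [0.18 0.45 0.02]
```

```bash
F='from h import *;s=manip.sense();print("NOW",s["tcp_pos"].round(4),s["force"].round(1),s["ft_torque"].round(2))'
python3 -m handwheel '[[0,0,-1,0,0,0,0],[0,0,-1,0,0,0,0],[0,0,0,0,0,0,0],[0,0,0,0,0,0,0],[0,0,0,0,0,0,0],[0,0,0,0,0,0,0],[0,0,0,0,0,0,0],[0,0,0,0,0,0,0],[0,0,0,0,0,0,0],[0,0,0,0,0,0,0]]' 100; python3 -c "$F"
python3 -m handwheel '[[0,0,-1,0,0,0,0],[0,0,0,0,0,0,0],[0,0,0,0,0,0,0],[0,0,0,0,0,0,0],[0,0,0,0,0,0,0],[0,0,0,0,0,0,0],[0,0,0,0,0,0,0],[0,0,0,0,0,0,0],[0,0,0,0,0,0,0],[0,0,0,0,0,0,0]]' 100; python3 -c "$F"
```

```text
t: 19.4
tcp_pos: [0.5342, -0.0965, 0.0237]
tool_rot: [0.99, -0.144, 0.0, 0.0]
force: [0.6, 0.7, -1.4]
finger_gap: 0.172
gripper_force: 88.1
NOW [ 0.5342 -0.0965  0.0237] [ 0.6  0.7 -1.4] [0.01 0.02 0.02]
t: 20.65
tcp_pos: [0.5343, -0.0964, 0.0227]
tool_rot: [0.99, -0.144, 0.0, 0.0]
force: [-0.8, -0.6, 3.0]
finger_gap: 0.175
gripper_force: 89.7
NOW [ 0.5343 -0.0964  0.0227] [-0.8 -0.6  3. ] [-0.14  0.11 -0.  ]
```

The force went from the clips pulling down, through zero, to +3 N, which means the handle is home and just touching the pads. Now I'll let go, open gently and rise.

```bash
python3 -m handwheel '[[0,0,0,0,0,0,0.25],[0,0,0,0,0,0,0.35],[0,0,0,0,0,0,0.45],[0,0,0,0,0,0,0.5],[0,0,0,0,0,0,0.5],[0,0,0,0,0,0,0.5],[0,0,0,0,0,0,0.5],[0,0,0,0,0,0,0.5],[0,0,0,0,0,0,0.5],[0,0,0,0,0,0,0.5]]' 20
python3 -m handwheel '[[0,0,5,0,0,0,0.5],[0,0,15,0,0,0,0.5],[0,0,20,0,0,0,0.5],[0,0,25,0,0,0,0.5],[0,0,25,0,0,0,0.5],[0,0,25,0,0,0,0.5],[0,0,25,0,0,0,0.5],[0,0,20,0,0,0,0.5],[0,0,0,0,0,0,0.5],[0,0,0,0,0,0,0.5]]' 20
python3 - <<'E'
from h import *
print(manip.sense()['tcp_pos'],manip.sense()['force'])
im=snap('wrist');sd=snap('side')
cv2.imwrite('pics/m8.png',np.hstack([cv2.resize(im[60:380,180:464,::-1],(400,450)),cv2.resize(sd[150:330,290:450,::-1],(400,450))]))
u=np.array([np.cos(np.radians(-16.8)),np.sin(np.radians(-16.8)),0]);S=np.array([.5345,-.0965,.055]);cs=manip.get_calibration('side')
print(((proj(cs,[S-.06*u,S+.06*u])-[290,150])*2.5+[400,0]).round(0).tolist())
E
```

```text
t: 21.9
tcp_pos: [0.5342, -0.0963, 0.0227]
tool_rot: [0.99, -0.144, 0.0, -0.0]
force: [-0.2, 0.6, 1.0]
finger_gap: 0.495
gripper_force: 0.0
t: 23.15
tcp_pos: [0.5337, -0.0961, 0.1826]
tool_rot: [0.99, -0.145, -0.0, -0.0]
force: [-1.2, 0.5, -0.8]
finger_gap: 0.504
gripper_force: 0.0
[ 0.53367822 -0.09611271  0.18258588] [-1.1687258   0.47644762 -0.77222681]
[[643.0, 213.0], [549.0, 138.0]]
```

View pics/m8.png

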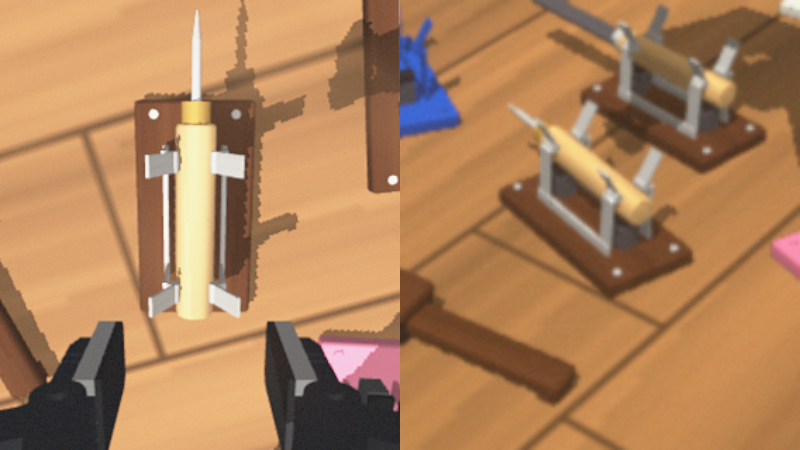

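The awl lies in both clip pairs, its butt at (637,208) in the side view against an expected (643,213). It sits under the lips like the rasp in the twin, and the gripper is clear.

```bash
python3 -c "
from station import manip
print(manip.sign_off())"
```

```text
the job is handed in; nothing more can be done
None
```

The awl is in the empty holder, snapped home in both pairs of clips with the pads barely touched (about 3 N at the end of the press). I let go, moved the gripper clear and handed the job in at about 23 s, after a first grasp that closed above the handle and had to be redone lower.

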